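# Clear the V-cradle and hold a clarinet joint in it

## Task

The flat pad spatula has been left lying in the groove of the steel V-cradle: take it out and lay it flat, lengthwise, in the long compartment of the white tray, and let go of it. Then pick up the long dark clarinet joint, seat it lengthwise in the V, roughly centred over its two supports, and press it down steadily with about 15 N, without ramming it, so that it bears evenly on both sloping sides. Finish while still holding it pressed there, and leave the oil bottle, the upright barrel and the screwdriver where they are.

Things in the scene. Friction and masses are not known exactly. Their poses are not given: they have to be found in the camera images.
- cradle: Fixed steel V-cradle; origin under the centre of its 150 x 70 x 10 mm base plate, on the bench; x along the groove, z up. Two V supports, each 26 mm long, 63 wide, 46 high, centred at x = -53 and +53 mm; the 80 mm between them is open down to the plate, room for fingers. Each V is right-angled, bottom line at z = 24 mm, 44 mm wide at its mouth (z = 46 mm).
- face_left: The +y sloping sides (45 degrees) of both V supports, polished and slippery, fixed to the cradle; its frame is the cradle's frame.
- face_right: The -y sloping sides (45 degrees) of both V supports, polished and slippery, fixed to the cradle; its frame is the cradle's frame.
- seat (a point): Point of the cradle where the centre of the clarinet joint lies when it is seated and centred: 43.8 mm above the bench, midway between the supports; x along the groove, z up.
- tray: Fixed white plastic tray, 228 x 152 x 18 mm, floor and walls 4 mm thick; origin at the centre of its underside on the bench, x along its length. One long compartment on its +y side (220 x 84 mm inside) and two short ones (108 x 58 mm inside) on its -y side.
- long_bay (a point): Centre of the floor of the tray's long compartment (floor 4 mm above the bench, walls 14 mm higher than it); x along the compartment.
- spatula: Loose flat pad spatula, 60 g: straight wooden handle 150 x 16 x 10 mm (10 thick) with a thin steel blade (26 wide, 3 thick) beyond its +x end, reaching to x = 103 mm. Origin at the centre of the handle's underside, x along it, z up. At the start it lies flat along the cradle's groove, origin 32 mm above the bench, mid handle over the open middle.
- joint_body: Loose bare clarinet joint, dark wood, 0.11 to 0.21 kg: cylinder 28 mm in diameter, 150 mm long, with a thinner cork tenon (22 mm diameter, 14 mm long) at either end, 178 mm over all. Origin on its axis at mid length, x along the axis. At the start it lies on the bench, axis level and 14 mm above it; it can roll.
- oil: Bystander: small upright amber bottle, 34 mm diameter, 85 mm high, origin at the centre of its underside.
- barrel: Bystander: short black clarinet barrel standing upright, 33 mm diameter, 62 mm high, origin at the centre of its underside.
- driver: Bystander: screwdriver lying on the bench, 170 mm long, along its own x.
Not all that is in view belongs to the job. There is more than one size of the joint_body; the job needs the larger.

How it is judged:
By the outcome, as a careful person would: the job done as asked, in the order asked, and still so for the second after the job is handed in, while the arm keeps its last pose, push and grip.
It also fails if it takes over 64 s, if anything falls off the work surface, if the arm or the gripper's body presses on something with over 40 N, if the wrist force passes 120 N, or if a joint passes its speed limit or range.

## Robot

A 6-joint arm with a two-finger parallel gripper is mounted at the origin on the work surface. World frame = base frame: x ahead of the robot, y to its left, z up, the work surface at z = 0. Lengths are in mm, angles in degrees, forces in N, time in s.
With the tool pointing down it reaches from about 350 to 850 mm from the base axis. Payload 8.1 kg.
Tool frame: the origin (TCP) lies at the very end of the fingers, on their centre line; the grasp point (between the pads) lies 19 mm behind it; z points along the fingers, y is the line along which they close (so a half turn about z gives the same grasp; the last joint's range is limited). The gripper opens to 85 mm and grips with 20 to 120 N. Pads are 22 mm wide; open, the fingers measure 114 mm over their backs; the gripper's body (76 mm by 85 mm) begins 54 mm behind the grasp point. The pads swing forward as they close: fully open they stand 13 mm farther back than shut.
Start: joints at [-79.378, 7.471, 85.268, -0, 87.261, -4.893], TCP at [160.522, -578.133, 231.292] pointing down, gripper open.
Joint ranges: [-169.43, 169.43], [-51.17, 129.36], [1.28, 143.12], [-76.62, 256.62], [0, 156.53], [-152.29, 152.29]. Speed limits (degrees/s): [136.94, 136.94, 159.86, 180, 180, 180].

## Interface

Orientations are given as [roll, pitch, yaw] about the fixed x, y, z axes, in that order (R = Rz(yaw) Ry(pitch) Rx(roll)).
In Python, from bench import * gives the robot as it stands.
- The arm moves only by the tool play_rows, never from a script. Its argument "increments" is a list of rows, each a list of 3 entries, a list of its own where there are three numbers: the gripper's target within -1 to 1 (fully open at 1, half-way at 0, shut at -1), then the shift along the tool's x, y, z in mm, then the turn about the tool's z in rad. A call has 1 to 12 rows; each row shifts and turns the commanded pose from where the row before left it, along the tool's axes as they then stand; what a row does not reach is not made up. A row lasts 1/12 s, in which the tool goes at most 41.7 mm and 7.16 degrees, less where a joint would pass 70% of its speed; a pose out of reach is approached as far as the arm can. A call is refused whole if a number of a shift passes 41.7 or a number of a turn 0.125, either way. A call with a gripper value outside its range is refused whole. The fingers move at their own pace and stop on an object; "force" is the grip in N (left out, the last holds). Time passes only in rows, so rows that do not move let the fingers close. It gives the time, the measured TCP pose, the force, the opening and the grip force at its end, in the units of the state.
- sense(): the state, without advancing time (a new reading comes with each control period).
- snapshot(name): name is "scene" or "top" or "wrist"; returns a dict with "color" (420x560x3 uint8, red, green, blue), "intrinsics" (3x3 intrinsics, pixels), "world_from_camera" (4x4, takes a point from camera to world coordinates). Camera axes: x right, y down, z forward; pixel columns grow to the right and rows downward; lengths in mm; the calibration is good to about 2 mm. A picture is of the moment at which its call begins. There is no depth.
- hand_in(): hands the job in; it is judged then, once.
Trained networks look in a picture, given as the dict that the camera call returned (one of the last four; its "shot" number tells which), for a name from the list of things; names that differ only in an ending like _2 or _b are one class to them, and where a whole thing is asked for, a point or a joint stands for the part that bears it (a point fixed in the world has none). Each returns a list of dicts, best first, with "p" (0 to 1); they miss things now and then, are a little off and sometimes report something else, mostly with a low value. They report only what shows in the picture. A call takes as long as a camera call. They do not tell look-alikes from the thing itself.
- find_in(query, picture): "xyz" ([x, y, z] in mm, in the coordinates of the camera as it stood for that picture, good to about 4 mm: the middle of the surface that is visible of it).
- regions_of(query, picture): "mask" (420x560 bool, what is visible of it).
- pinpoint(query, picture): "xyz" ([x, y, z] in mm, in the coordinates of the camera as it stood for that picture, good to about 4 mm: a listed point, or the origin of a listed thing).
The state is a dict: "time": time; "joint_pos": joint angles; "qd": joint speeds; "joint_efforts": joint torques, N m; "tool_pos": TCP position; "tcp_rot": TCP orientation; "ft_force": force on the tool from outside, world axes, zero at the start; "wrist_torque": the same for the moment, N m; "finger_gap": finger opening in mm; "grip_force": force on a finger pad.
Only numpy, scipy, OpenCV 4.12 (cv2) and the standard library are available. Lean on these libraries where they do the work, as an engineer would, in place of code of your own. Each camera call takes 0.05 s, during which the arm holds its last target. There are 200 camera calls.

## Working session

There is one attempt and no reset: what is moved stays moved. The work goes in short steps, Python scripts to look and compute and a tool call to move; the robot and the scene stay as the last step left them, time stands still between calls to the robot, and variables do not carry over. Pictures are saved under pics/ and viewed, at most 12 in all, crops included, and the job is handed in when it is done.

Besides the shell and the picture viewer there is one more tool, called after ">>>" as a command line: name --argument value ..., lists and objects as JSON in quotes. play_rows: Moves the arm, as the interface text tells. Its arguments: {"type":"object","properties":{"increments":{"type":"array","items":{"type":"array"}},"force":{"type":"number"}},"required":["increments"]}

```bash
ls; mkdir -p pics
cat > h.py <<'E'
from bench import *
import numpy as np, cv2
def w(p,xyz): 
    M=np.array(p["world_from_camera"]); return (M@np.r_[xyz,1])[:3]
def save(p,n): cv2.imwrite("pics/"+n,np.ascontiguousarray(p["color"][:,:,::-1]))
def pix(p,P):
    M=np.linalg.inv(np.array(p["world_from_camera"])); c=(M@np.r_[P,1])[:3]; u=np.array(p["intrinsics"])@c; return u[:2]/u[2]
def ray(p,uv,z):
    M=np.array(p["world_from_camera"]); d=M[:3,:3]@np.linalg.inv(np.array(p["intrinsics"]))@np.r_[uv,1]; o=M[:3,3]
    return o+d*(z-o[2])/d[2]
def tri(p,a,q,b):
    A=[];B=[]
    for s,uv in((p,a),(q,b)):
        M=np.array(s["world_from_camera"]); d=M[:3,:3]@np.linalg.inv(np.array(s["intrinsics"]))@np.r_[uv,1]; d/=np.linalg.norm(d)
        N=np.eye(3)-np.outer(d,d); A.append(N);B.append(N@M[:3,3])
    return np.linalg.lstsq(np.vstack(A),np.r_[B[0],B[1]],rcond=None)[0]
E
python3 - <<'E'
from h import *
for n in("top","scene"):
    p=snapshot(n); save(p,n+"1.png"); print(n,np.round(p["world_from_camera"],2)[:3,3])
    for q in ("cradle","spatula","joint_body","tray","oil","barrel","driver"):
        for f in (find_in,pinpoint):
            print(q,f.__name__,[(round(r["p"],2),np.round(w(p,r["xyz"])).tolist(),np.round(pix(p,w(p,r["xyz"]))).tolist()) for r in f(q,p)[:4]])
    for q in ("seat","long_bay"):
        print(q,[(round(r["p"],2),np.round(w(p,r["xyz"])).tolist()) for r in pinpoint(q,p)[:2]])
s=sense();print(s["time"],s["tool_pos"],s["tcp_rot"],s["ft_force"])
E
```

```text
pics
top [ 515.58   14.4  1186.84]
cradle call [(0.76, [487.0, -27.0, 7.0], [308.0, 273.0])]
cradle call [(0.9, [492.0, -29.0, -3.0], [309.0, 271.0])]
spatula call [(0.65, [516.0, -34.0, 41.0], [312.0, 259.0])]
spatula call [(0.76, [496.0, -31.0, 34.0], [311.0, 269.0])]
joint_body call [(0.84, [507.0, -299.0, 23.0], [435.0, 266.0]), (0.83, [543.0, -173.0, 16.0], [376.0, 248.0]), (0.52, [488.0, -25.0, 11.0], [307.0, 272.0])]
joint_body call [(0.84, [545.0, -174.0, 8.0], [376.0, 248.0]), (0.75, [510.0, -303.0, 13.0], [436.0, 265.0])]
tray call [(0.72, [486.0, 314.0, 1.0], [153.0, 270.0])]
tray call [(0.88, [491.0, 313.0, -1.0], [153.0, 268.0]), (0.73, [487.0, -29.0, 1.0], [309.0, 273.0])]
oil call [(0.52, [735.0, -150.0, 58.0], [369.0, 158.0])]
oil call [(0.66, [740.0, -154.0, -4.0], [367.0, 160.0])]
barrel call [(0.76, [745.0, 70.0, 58.0], [266.0, 151.0])]
barrel call [(0.76, [747.0, 70.0, 1.0], [266.0, 155.0])]
driver call [(0.63, [770.0, 195.0, 21.0], [210.0, 142.0])]
driver call [(0.66, [737.0, 194.0, -3.0], [212.0, 159.0])]
seat [(0.62, [489.0, -28.0, 44.0])]
long_bay [(0.8, [494.
[... 646 characters left out ...]
 call [(0.69, [488.0, 317.0, -2.0], [373.0, 196.0])]
oil call [(0.73, [757.0, -147.0, 49.0], [202.0, 295.0])]
oil call [(0.98, [745.0, -151.0, 3.0], [201.0, 311.0]), (0.34, [494.0, 345.0, 4.0], [385.0, 193.0])]
barrel call [(0.86, [758.0, 73.0, 45.0], [328.0, 270.0])]
barrel call [(0.88, [747.0, 76.0, -3.0], [326.0, 285.0])]
driver call [(0.55, [786.0, 184.0, 23.0], [391.0, 276.0]), (0.42, [539.0, -41.0, 40.0], [238.0, 217.0])]
driver call [(0.78, [738.0, 195.0, 1.0], [381.0, 267.0])]
seat [(0.98, [490.0, -26.0, 47.0])]
long_bay [(0.94, [496.0, 343.0, 4.0])]
1.7 [ 160.51526597 -578.13278242  231.31331379] [ 1.79999152e+02 -8.81057891e-04  1.55130447e+01] [-0.163067   -0.84937239 -0.47537897]
```

Run:
```python
from h import *
p=snapshot("top"); save(p,"top1.png")
print([(k, None) for k in p if k not in("color",)])
for q in ("joint_body","spatula","cradle","tray"):
    for r in regions_of(q,p)[:3]:
        m=r["mask"].astype(np.uint8); c,sz,a=cv2.minAreaRect(cv2.findNonZero(m))
        b=cv2.boxPoints((c,sz,a)); z={"joint_body":14,"spatula":42,"cradle":46,"tray":18}[q]
        B=np.array([ray(p,x,z)[:2] for x in b]); e=np.array([B[1]-B[0],B[2]-B[1]]); L=np.linalg.norm(e,axis=1); d=e[L.argmax()]
        print(q,round(r["p"],2),np.round(c),"ctr",np.round(B.mean(0)),"size",np.round(L),"yaw",round(np.degrees(np.arctan2(d[1],d[0])),1))
im=np.ascontiguousarray(p["color"][:,:,::-1]); cv2.imwrite("pics/topc.png",cv2.resize(im[130:370,90:500],None,fx=1.9,fy=1.9,interpolation=cv2.INTER_CUBIC))
```

```text
[('intrinsics', None), ('world_from_camera', None), ('shot', None)]
joint_body 0.71 [377. 248.] ctr [ 544. -177.] size [118.  18.] yaw -1.2
spatula 0.72 [313. 263.] ctr [510. -36.] size [178.  26.] yaw -8.6
cradle 0.79 [310. 271.] ctr [492. -29.] size [146.  68.] yaw -10.4
tray 0.83 [151. 269.] ctr [490. 314.] size [229. 158.] yaw -10.7
tray 0.52 [435. 263.] ctr [ 514. -300.] size [ 29. 175.] yaw -176.5
```

View pics/topc.png

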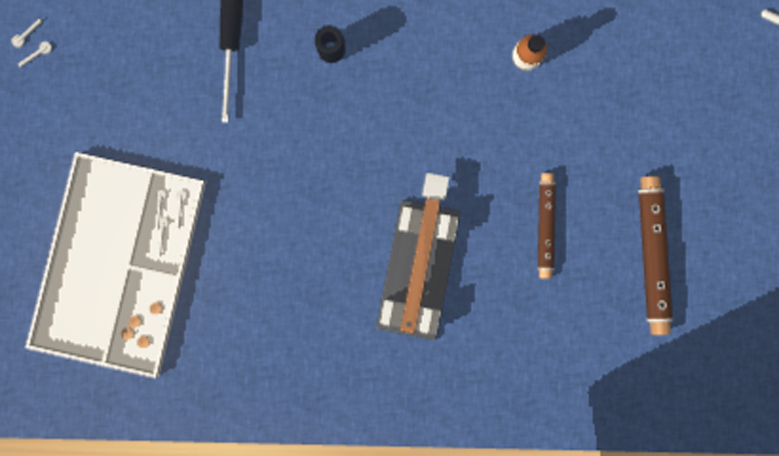

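View pics/scene1.png

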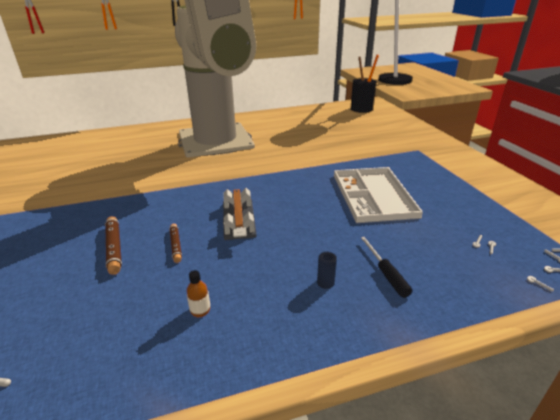

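What could be taken for the joint: the small joint at top-view px (377,248), about 118×18 mm, and the large one at (435,264), about 175×29 mm. I choose the large one. The spatula is at (312,265) in the cradle, and the tray's long bay is on its left side. Both the cradle and the tray are yawed about -10.5°.

>>> play_rows --increments '[[1,[0,0,0],0.113],[1,[0,0,0],0.113],[1,[0,0,0],0.113],[1,[0,0,0],0.113],[1,[11.5,-30,0],0],[1,[11.5,-30,0],0],[1,[11.5,-30,0],0],[1,[11.5,-30,0],0],[1,[11.5,-30,0],0],[1,[11.5,-30,0],0],[1,[11.5,-30,0],0],[1,[11.5,-30,0],0]]'

```text
time: 2.95
tool_pos: [294.8, -357.3, 231.4]
tcp_rot: [180.0, -0.0, -10.4]
ft_force: [1.0, -0.1, 1.4]
finger_gap: 85.3
grip_force: 0.0
```

>>> play_rows --increments '[[1,[11.5,-30,0],0],[1,[11.5,-30,0],0],[1,[11.5,-30,0],0],[1,[11.5,-30,0],0],[1,[11.5,-30,0],0],[1,[11.5,-30,0],0],[1,[11.5,-30,0],0],[1,[11.5,-30,0],0],[1,[11.5,-30,0],0],[1,[11.5,-30,0],0],[1,[11.5,-30,0],0],[1,[11.5,-30,0],0]]'

```text
time: 3.95
tool_pos: [495.6, -27.8, 231.5]
tcp_rot: [180.0, -0.0, -10.4]
ft_force: [0.8, -0.1, 0.5]
finger_gap: 85.3
grip_force: 0.0
```

Run:
```python
from h import *
p=snapshot("wrist"); save(p,"w1.png"); t=snapshot("top")
s=sense();print(s["time"],s["tool_pos"],s["tcp_rot"],s["ft_force"],np.round(p["world_from_camera"],2))
for n,p in(("w",p),("t",t)):
  for q,z in (("spatula",42),("cradle",46),("tray",18)):
    print(n,q,[(round(r["p"],2),np.round(w(p,r["xyz"])).tolist()) for r in pinpoint(q,p)[:2]])
    for r in regions_of(q,p)[:1]:
        c,sz,a=cv2.minAreaRect(cv2.findNonZero(r["mask"].astype(np.uint8)))
        b=cv2.boxPoints((c,sz,a)); B=np.array([ray(p,x,z)[:2] for x in b]); e=np.array([B[1]-B[0],B[2]-B[1]]); L=np.linalg.norm(e,axis=1); d=e[L.argmax()]
        print(q,round(r["p"],2),np.round(c),"ctr",np.round(B.mean(0)),"size",np.round(L),"yaw",round(np.degrees(np.arctan2(d[1],d[0])),1))
```

```text
4.05 [496.33206688 -25.73186471 231.31808918] [-1.79912174e+02 -2.83827669e-02 -1.01501386e+01] [-0.34937374 -0.04471212  0.22165648] [[-1.8000e-01 -9.5000e-01 -2.6000e-01  5.6094e+02]
 [-9.8000e-01  1.7000e-01  5.0000e-02 -3.9530e+01]
 [ 0.0000e+00  2.6000e-01 -9.7000e-01  3.7441e+02]
 [ 0.0000e+00  0.0000e+00  0.0000e+00  1.0000e+00]]
w spatula [(0.79, [498.0, -33.0, 33.0])]
spatula 0.82 [275. 170.] ctr [511. -30.] size [175.  25.] yaw -13.0
w cradle [(0.93, [489.0, -29.0, 3.0])]
cradle 0.88 [278. 188.] ctr [495. -31.] size [ 62. 139.] yaw 171.3
w tray []
tray 0.87 [ 34. 236.] ctr [481. 252.] size [ 70. 226.] yaw 160.5
t spatula []
t cradle []
t tray [(0.92, [488.0, 315.0, -3.0])]
tray 0.66 [151. 269.] ctr [490. 313.] size [231. 160.] yaw -10.7
```

View pics/w1.png

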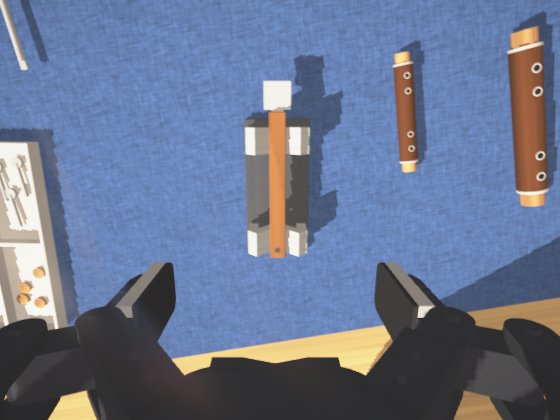

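The wrist view shows the spatula straight along the image at columns 270–285, with the handle from (277,111) to (277,258). The cradle spans columns 247–310, so tool yaw and groove agree. The two joints at right confirm that the larger one is at (530,118).

```bash
cat >> h.py <<'E'
def go(x,y,z,yaw=None):
    s=sense(); a=np.radians(s["tcp_rot"][2]); d=np.array([x,y,z])-s["tool_pos"]
    tx=np.array([np.cos(a),np.sin(a),0]);ty=np.array([np.sin(a),-np.cos(a),0])
    print("tool shift",np.round([d@tx,d@ty,-d[2]],1),"turn",None if yaw is None else round(float(-np.radians((yaw-np.degrees(a)))),3), "at",np.round(s["tool_pos"],1),np.round(s["tcp_rot"],2))
E
python3 - <<'E'
from h import *
p=snapshot("wrist")
for u in ((277,111),(277,258)): print(ray(p,u,42))
for u in ((247,120),(310,120),(247,256),(310,256)): print(ray(p,u,46))
for q in("spatula","cradle"): print([np.round(w(p,r["xyz"]),1) for r in pinpoint(q,p)[:1]])
go(497,-31,20,-10.4)
E
```

```text
[570.09952936 -45.90555744  42.        ]
[421.98582279 -19.09136538  42.        ]
[567.05946434 -16.44712856  46.        ]
[556.32438302 -75.15221301  46.        ]
[431.58315437  11.35484057  46.        ]
[419.60960065 -54.00588604  46.        ]
[array([495.3, -34.1,  33.5])]
[array([489.6, -29. ,   4.4])]
tool shift [  2.4   1.  211.3] turn 0.0 at [494.8 -29.5 231.3] [-180.    -0.   -10.4]
```

>>> play_rows --increments '[[1,[1.7,2.7,10],0],[1,[0,0,25],0],[1,[0,0,30],0],[1,[0,0,30],0],[1,[0,0,30],0],[1,[0,0,30],0],[1,[0,0,25],0],[1,[0,0,16],0],[1,[0,0,10],0],[1,[0,0,5],0],[1,[0,0,0],0],[1,[0,0,0],0]]'

```text
time: 5.8
tool_pos: [496.7, -32.5, 21.0]
tcp_rot: [-180.0, -0.1, -10.4]
ft_force: [-0.1, 0.3, 0.2]
finger_gap: 85.6
grip_force: 0.0
```

>>> play_rows --increments '[[-1,[0,0,0],0],[-1,[0,0,0],0],[-1,[0,0,0],0],[-1,[0,0,0],0],[-1,[0,0,0],0],[-1,[0,0,0],0],[-1,[0,0,0],0],[-1,[0,0,0],0],[-1,[0,0,0],0],[-1,[0,0,0],0]]' --force 35

```text
time: 6.63
tool_pos: [496.6, -31.6, 20.7]
tcp_rot: [-179.9, -0.0, -10.4]
ft_force: [1.1, 4.9, 2.3]
finger_gap: 14.9
grip_force: 36.5
```

The grip is deep: the tips reach 11 mm below the handle and would meet the tray floor first. I'll regrasp higher.

>>> play_rows --increments '[[-0.3,[0,0,0],0],[-0.3,[0,0,0],0],[-0.3,[0,0,0],0],[-0.3,[0,0,-6],0],[-0.3,[0,0,-5],0],[-0.3,[0,0,0],0],[-1,[0,0,0],0],[-1,[0,0,0],0],[-1,[0,0,0],0],[-1,[0,0,0],0],[-1,[0,0,0],0],[-1,[0,0,0],0]]' --force 35

```text
time: 7.63
tool_pos: [497.0, -31.5, 32.1]
tcp_rot: [-179.9, -0.1, -10.4]
ft_force: [1.2, 5.0, 3.9]
finger_gap: 15.3
grip_force: 35.3
```

>>> play_rows --increments '[[-1,[0,0,0],0],[-1,[0,0,-3],0],[-1,[0,0,-5],0],[-1,[0,0,-10],0],[-1,[0,0,-15],0],[-1,[0,0,-20],0],[-1,[0,0,-25],0],[-1,[0,0,-20],0],[-1,[0,0,-10],0],[-1,[0,0,-5],0],[-1,[0,0,0],0]]'

```text
time: 8.55
tool_pos: [496.7, -32.6, 145.5]
tcp_rot: [180.0, -0.1, -10.4]
ft_force: [0.3, -0.1, -0.1]
finger_gap: 14.8
grip_force: 34.7
```

Run:
```python
from h import *
p=snapshot("wrist"); save(p,"w2.png")
for q in("spatula","long_bay","tray"): print([(round(r["p"],2),np.round(w(p,r["xyz"]),1)) for r in pinpoint(q,p)[:1]])
go(482,345,145,-10.5)
```

```text
[(0.64, array([495.8, -35. , 144.7]))]
[]
[]
tool shift [ -80.8 -368.7   -2.4] turn 0.002 at [495.  -32.2 142.6] [ 1.800e+02  1.600e-01 -1.038e+01]
```

View pics/w2.png

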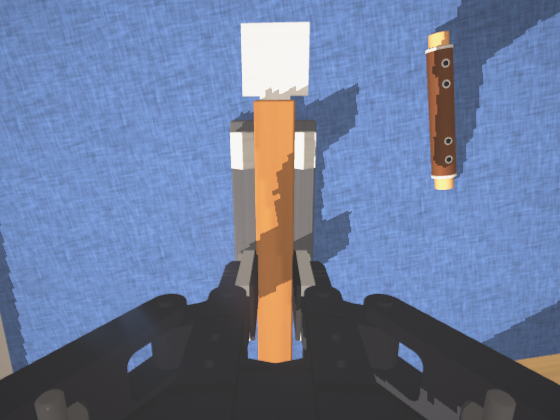

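The spatula is held level at mid-handle, with the handle at columns 255–295 in the image. Carry it to the tray.

>>> play_rows --increments '[[-1,[-3,-12,0],0],[-1,[-6,-25,0],0],[-1,[-7,-33,0],0],[-1,[-7,-33,0],0],[-1,[-7,-33,0],0],[-1,[-7,-33,0],0],[-1,[-7,-33,0],0],[-1,[-7,-33,0],0],[-1,[-7,-33,0],0],[-1,[-7,-33,0],0],[-1,[-7,-33,0],0],[-1,[-5,-20,0],0]]'

```text
time: 9.75
tool_pos: [482.5, 333.2, 143.2]
tcp_rot: [-180.0, 0.1, -10.3]
ft_force: [0.9, -0.1, -0.5]
finger_gap: 14.8
grip_force: 34.7
```

>>> play_rows --increments '[[-1,[-3,-15,0],0],[-1,[0,0,0],0],[-1,[0,0,0],0]]'

```text
time: 10.0
tool_pos: [483.1, 345.3, 143.4]
tcp_rot: [179.9, 0.1, -10.3]
ft_force: [-0.1, -0.7, -0.6]
finger_gap: 14.7
grip_force: 34.7
```

Run:
```python
from h import *
p=snapshot("wrist"); save(p,"w3.png")
for q in("spatula","long_bay","tray"): print([(round(r["p"],2),np.round(w(p,r["xyz"]),1)) for r in pinpoint(q,p)[:1]])
c=np.array([490,314]);u=np.array([.983,-.185]);v=np.array([.185,.983])
for a,b in((-114,76),(114,76),(-114,-76),(114,-76)): print(np.round(pix(p,np.r_[c+a*u+b*v,18])))
go(482,345,4.5,-10.5)
```

```text
[(0.75, array([484.9, 343.2, 140.7]))]
[]
[(0.85, array([492.1, 310. ,   4.5]))]
[222. 314.]
[212.  36.]
[390. 315.]
[420.  38.]
tool shift [ -2.3  -0.8 139.6] turn 0.001 at [484.1 343.8 144.1] [ 1.7997e+02  1.0000e-02 -1.0460e+01]
```

View pics/w3.png

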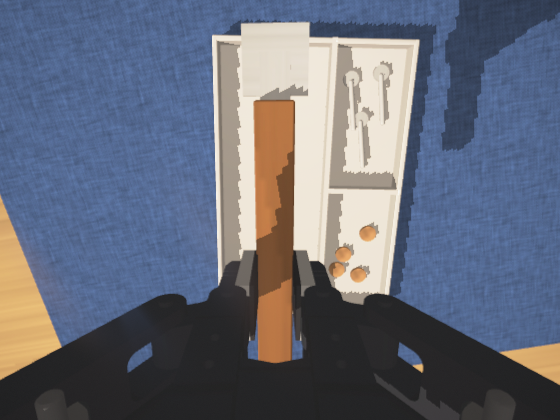

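>>> play_rows --increments '[[-1,[-1,-1,10],0],[-1,[0,0,20],0],[-1,[0,0,28],0],[-1,[0,0,28],0],[-1,[0,0,22],0],[-1,[0,0,14],0],[-1,[0,0,6],0],[-1,[0,0,4],0],[-1,[0,0,3],0],[-1,[0,0,1],0],[-1,[0,0,0],0]]'

```text
time: 11.12
tool_pos: [484.0, 346.6, 9.5]
tcp_rot: [-179.9, -0.1, -10.4]
ft_force: [0.1, 0.2, -1.0]
finger_gap: 15.0
grip_force: 34.7
```

>>> play_rows --increments '[[-1,[0,0,1.5],0],[-1,[0,0,1],0],[-1,[0,0,1],0],[-1,[0,0,0.5],0],[-1,[0,0,0],0],[-1,[0,0,0],0]]'

```text
time: 11.62
tool_pos: [483.4, 346.4, 4.9]
tcp_rot: [-180.0, -0.0, -10.4]
ft_force: [-1.6, -1.3, 5.0]
finger_gap: 14.9
grip_force: 35.1
```

It touched the floor with 5 N. Let go and rise.

>>> play_rows --increments '[[-0.3,[0,0,0],0],[-0.3,[0,0,0],0],[-0.3,[0,0,0],0],[-0.3,[0,0,0],0],[-0.3,[0,0,-5],0],[-0.3,[0,0,-20],0],[-0.3,[0,0,-35],0],[0,[0,0,-35],0],[0,[0,0,-35],0],[0,[0,0,-35],0],[0,[0,0,-15],0],[0,[0,0,0],0]]'

```text
time: 12.62
tool_pos: [485.8, 347.8, 191.0]
tcp_rot: [-179.6, -0.4, -10.4]
ft_force: [0.7, 0.8, 0.0]
finger_gap: 43.0
grip_force: 0.0
```

Run:
```python
from h import *
p=snapshot("wrist"); save(p,"w4.png")
for q in("spatula","long_bay","tray"): print([(round(r["p"],2),np.round(w(p,r["xyz"]),1)) for r in pinpoint(q,p)[:1]])
go(511,-300,185,3.5)
```

```text
[(0.77, array([482.4, 344. ,   4.5]))]
[]
[(0.56, array([490.2, 307.6,   2.6]))]
tool shift [144.7 629.9  -2.4] turn -0.242 at [482.2 345.7 182.6] [ 1.799e+02  1.100e-01 -1.038e+01]
```

View pics/w4.png

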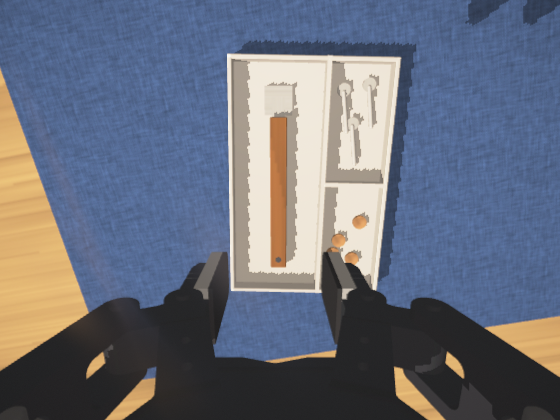

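The spatula lies flat in the bay, blade at (279,98) and handle end at (279,265), clear of the walls. Now the large joint.

>>> play_rows --increments '[[1,[3,12,0],0],[1,[6,25,0],0],[1,[8,36,0],0],[1,[8,36,0],0],[1,[8,36,0],0],[1,[8,36,0],0],[1,[8,36,0],0],[1,[8,36,0],0],[1,[8,36,0],0],[1,[8,36,0],0],[1,[8,36,0],0],[1,[8,36,0],0]]'

```text
time: 13.82
tool_pos: [497.4, -62.6, 182.8]
tcp_rot: [180.0, 0.1, -10.4]
ft_force: [-0.2, 0.4, -0.1]
finger_gap: 85.3
grip_force: 0.0
```

>>> play_rows --increments '[[1,[8,36,0],0],[1,[8,36,0],0],[1,[8,36,0],0],[1,[8,36,0],0],[1,[8,36,0],0],[1,[8,30,0],0],[1,[4,20,0],0],[1,[0,0,0],-0.12],[1,[0,0,0],-0.12],[1,[0,0,0],0],[1,[0,0,0],0]]'

```text
time: 14.73
tool_pos: [507.6, -296.0, 182.9]
tcp_rot: [-179.9, 0.1, 3.1]
ft_force: [0.0, 0.6, -0.1]
finger_gap: 85.2
grip_force: 0.0
```

Run:
```python
from h import *
p=snapshot("wrist"); save(p,"w5.png"); s=sense(); print(s["time"],s["tool_pos"],s["tcp_rot"])
for f in (find_in,pinpoint): print([(round(r["p"],2),np.round(w(p,r["xyz"]),1),np.round(pix(p,w(p,r["xyz"])))) for r in f("joint_body",p)[:3]])
for r in regions_of("joint_body",p)[:2]:
    c,sz,a=cv2.minAreaRect(cv2.findNonZero(r["mask"].astype(np.uint8)))
    b=cv2.boxPoints((c,sz,a)); B=np.array([ray(p,x,14)[:2] for x in b]); e=np.array([B[1]-B[0],B[2]-B[1]]); L=np.linalg.norm(e,axis=1); d=e[L.argmax()]
    print(round(r["p"],2),np.round(b).tolist(),"ctr",np.round(B.mean(0)),"size",np.round(L),"yaw",round(np.degrees(np.arctan2(d[1],d[0])),1))
```

```text
14.7833 [ 507.88843267 -295.79369511  183.21593039] [-1.79937459e+02  8.86214299e-02  3.11785719e+00]
[(0.84, array([ 528.9, -297.3,   31.7]), array([278., 175.])), (0.58, array([ 546.2, -182.7,   19. ]), array([152., 147.]))]
[(0.98, array([ 516.5, -298.6,   12.1]), array([278., 185.])), (0.9, array([ 543.1, -177.8,    6.7]), array([151., 149.]))]
0.8 [[263.0, 88.0], [295.0, 88.0], [295.0, 279.0], [263.0, 279.0]] ctr [ 511. -300.] size [ 28. 184.] yaw -175.9
0.72 [[136.0, 79.0], [158.0, 78.0], [163.0, 211.0], [140.0, 211.0]] ctr [ 544. -179.] size [ 19. 120.] yaw -179.9
```

View pics/w5.png

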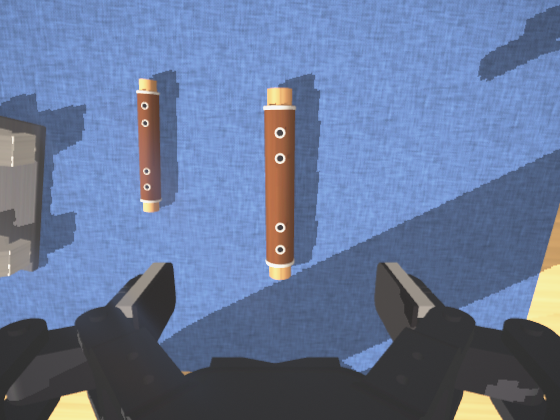

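The large joint is centred between the fingers, cols 264–295, from (279,88) to (279,279), and aligned with the tool. The smaller one is at (150,147).

>>> play_rows --increments '[[1,[4.9,4,10],0],[1,[0,0,25],0],[1,[0,0,30],0],[1,[0,0,30],0],[1,[0,0,30],0],[1,[0,0,22],0],[1,[0,0,14],0],[1,[0,0,8],0],[1,[0,0,6],0],[1,[0,0,4],0],[1,[0,0,0],0],[1,[0,0,0],0]]'

```text
time: 15.93
tool_pos: [514.8, -300.3, 6.5]
tcp_rot: [179.9, -0.1, 3.4]
ft_force: [0.4, -0.2, 0.6]
finger_gap: 85.4
grip_force: 0.0
```

>>> play_rows --increments '[[-1,[0,0,0],0],[-1,[0,0,0],0],[-1,[0,0,0],0],[-1,[0,0,0],0],[-1,[0,0,0],0],[-1,[0,0,0],0],[-1,[0,0,0],0],[-1,[0,0,0],0],[-1,[0,0,0],0]]' --force 70

```text
time: 16.68
tool_pos: [514.3, -300.0, 6.0]
tcp_rot: [180.0, -0.0, 3.4]
ft_force: [-1.6, 0.2, 5.2]
finger_gap: 25.9
grip_force: 69.1
```

>>> play_rows --increments '[[-0.1,[0,0,0],0],[-0.1,[0,0,0],0],[-0.1,[0,0,0],0],[-0.1,[0,0,2],0],[-0.1,[0,0,1],0],[-0.1,[0,0,0],0],[-1,[0,0,0],0],[-1,[0,0,0],0],[-1,[0,0,0],0],[-1,[0,0,0],0],[-1,[0,0,0],0],[-1,[0,0,0],0]]'

```text
time: 17.68
tool_pos: [513.9, -299.7, 2.3]
tcp_rot: [-180.0, -0.0, 3.4]
ft_force: [-1.0, 1.6, 1.3]
finger_gap: 26.0
grip_force: 68.8
```

>>> play_rows --increments '[[-1,[0,0,0],0],[-1,[0,0,-3],0],[-1,[0,0,-8],0],[-1,[0,0,-15],0],[-1,[0,0,-25],0],[-1,[0,0,-30],0],[-1,[0,0,-30],0],[-1,[0,0,-20],0],[-1,[0,0,-10],0],[-1,[0,0,0],0],[-1,[0,0,0],0]]'

```text
time: 18.6
tool_pos: [513.9, -299.7, 143.1]
tcp_rot: [180.0, -0.0, 3.4]
ft_force: [-1.3, 0.0, -2.2]
finger_gap: 25.9
grip_force: 68.9
```

Run:
```python
from h import *
p=snapshot("wrist"); save(p,"w6.png")
print([(round(r["p"],2),np.round(w(p,r["xyz"]),1)) for r in pinpoint("joint_body",p)[:2]])
s=sense();print(s["tool_pos"],s["tcp_rot"])
for r in regions_of("joint_body",p)[:1]:
    c,sz,a=cv2.minAreaRect(cv2.findNonZero(r["mask"].astype(np.uint8)));print(np.round(cv2.boxPoints((c,sz,a))).tolist())
go(491,-31,145,-10.4)
```

```text
[(0.66, array([ 547.6, -180. ,    8.7])), (0.57, array([ 517.4, -297.5,  156.7]))]
[ 512.76606972 -298.88726152  140.98315348] [-1.79876234e+02  1.56599173e-01  3.37025020e+00]
[[236.0, 52.0], [312.0, 52.0], [312.0, 362.0], [236.0, 362.0]]
tool shift [  -5.9 -268.6   -4.2] turn 0.24 at [ 512.7 -298.8  140.8] [-179.86    0.18    3.37]
```

View pics/w6.png

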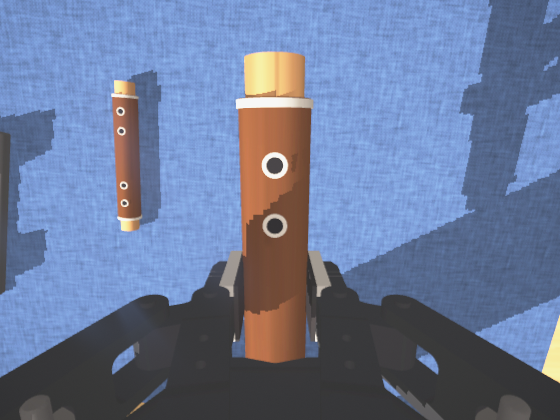

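The large joint is held level at about mid-length. Its ring is at (274,104) and the tenon end is at (274,52). Carry it over the cradle.

>>> play_rows --increments '[[-1,[0,-10,0],0],[-1,[0,-22,0],0],[-1,[-1,-30,0],0],[-1,[-1,-32,0],0],[-1,[-1,-32,0],0],[-1,[-1,-32,0],0],[-1,[-1,-32,0],0],[-1,[-1,-32,0],0],[0,[0,0,0],0]]'

```text
time: 19.5
tool_pos: [493.4, -72.8, 142.0]
tcp_rot: [-179.8, 0.1, 3.6]
ft_force: [-0.6, 0.0, -0.3]
finger_gap: 36.5
grip_force: 0.0
```

That was my mistake: the last row opened the gripper, so the joint has been dropped from about 130 mm. I'll hold still and look at where it comes to rest.

>>> play_rows --increments '[[0.3,[0,0,0],0],[0.3,[0,0,0],0],[0.3,[0,0,-20],0],[1,[0,0,-20],0],[1,[0,0,0],0],[1,[0,0,0],0],[1,[0,0,0],0],[1,[0,0,0],0],[1,[0,0,0],0],[1,[0,0,0],0],[1,[0,0,0],0],[1,[0,0,0],0]]'

```text
time: 20.5
tool_pos: [494.7, -78.4, 183.0]
tcp_rot: [-180.0, 0.0, 3.4]
ft_force: [0.6, -0.8, 0.6]
finger_gap: 85.3
grip_force: 0.0
```

Run:
```python
from h import *
p=snapshot("wrist"); t=snapshot("scene"); s=sense();print(s["time"],s["tool_pos"],s["tcp_rot"])
im=np.hstack([p["color"],t["color"]])[:,:,::-1]; cv2.imwrite("pics/w7.png",cv2.resize(im,(800,300)))
for p in (p,t):
  print([(round(r["p"],2),np.round(w(p,r["xyz"]),1),np.round(pix(p,w(p,r["xyz"])))) for r in pinpoint("joint_body",p)[:3]])
  for r in regions_of("joint_body",p)[:3]:
    c,sz,a=cv2.minAreaRect(cv2.findNonZero(r["mask"].astype(np.uint8)));print(round(r["p"],2),np.round(cv2.boxPoints((c,sz,a))).tolist())
```

```text
20.6 [494.82103986 -78.35864433 183.17744925] [-1.79996361e+02  9.51065618e-03  3.37489020e+00]
[(0.93, array([ 486.7, -147.1,   15.7]), array([346., 207.])), (0.57, array([ 544. , -181.6,    7.6]), array([387., 148.]))]
0.92 [[366.0, 210.0], [386.0, 77.0], [407.0, 80.0], [387.0, 213.0]]
0.58 [[310.0, 296.0], [353.0, 114.0], [384.0, 121.0], [341.0, 303.0]]
[(0.93, array([ 482. , -147.4,   10.2]), array([186., 224.])), (0.66, array([ 540.7, -180.9,   13.7]), array([173., 240.])), (0.21, array([ 745. , -151.5,    2.2]), array([201., 311.]))]
0.82 [[167.0, 225.0], [176.0, 224.0], [181.0, 261.0], [172.0, 263.0]]
0.75 [[179.0, 197.0], [192.0, 197.0], [192.0, 248.0], [179.0, 248.0]]
```

View pics/w7.png

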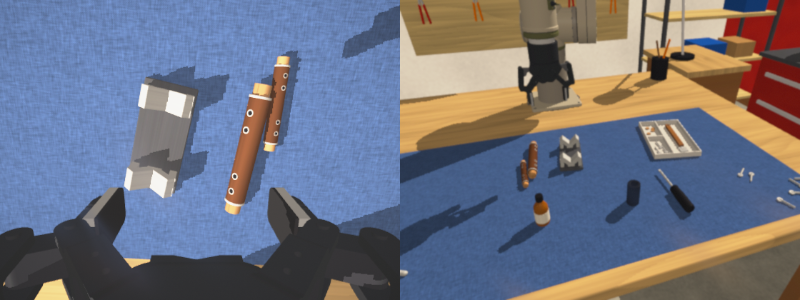

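The wrist view (half scale) shows the large joint on the bench from (262,90) to (233,208), between the cradle and the small joint. It nearly touches the small joint at its far end. The cradle, the tray with the spatula and the bystanders are undisturbed.

Run:
```python
from h import *
p=snapshot("wrist"); P={}
for r in regions_of("joint_body",p)[:3]:
    m=r["mask"]; v,u=np.nonzero(m); X=np.array([ray(p,(a,b),14)[:2] for a,b in zip(u[::7],v[::7])])
    c,sz,a=cv2.minAreaRect(X.astype(np.float32)); B=cv2.boxPoints((c,sz,a))
    e=[B[1]-B[0],B[2]-B[1]]; d=max(e,key=np.linalg.norm); d=d/np.linalg.norm(d); d=d*np.sign(d[0])
    print(round(r["p"],2),np.round(c),np.round(sz),"yaw",round(float(np.degrees(np.arctan2(d[1],d[0]))),1)); P[max(sz)]=(np.array(c),d,B)
L=P[max(P)];S=P[min(P)]
n=np.array([-L[1][1],L[1][0]])
for b in S[2]: print("small corner along,across",np.round([(b-L[0])@L[1],(b-L[0])@n]))
for q in("cradle","seat"): print(q,[np.round(w(p,r["xyz"]),1) for r in pinpoint(q,p)[:1]])
```

```text
0.73 [ 479. -148.] [ 29. 184.] yaw -7.0
0.63 [ 544. -178.] [ 19. 119.] yaw -0.7
small corner along,across [ 10. -38.]
small corner along,across [129. -25.]
small corner along,across [127.  -6.]
small corner along,across [  8. -19.]
cradle [array([492. , -29.5,   4. ])]
seat [array([492.9, -31.4,  41.7])]
```

>>> play_rows --increments '[[1,[0,0,0],0.091],[1,[0,0,0],0.091],[1,[-6,18,0],0],[1,[-6,18,0],0],[1,[-6,18,0],0],[1,[-5.5,16.5,0],0],[1,[0,0,20],0],[1,[0,0,30],0],[1,[0,0,30],0],[1,[0,0,20],0],[1,[0,0,0],0],[1,[0,0,0],0]]'

```text
time: 22.0
tool_pos: [461.9, -145.1, 82.6]
tcp_rot: [-180.0, 0.2, -7.1]
ft_force: [-0.3, -0.3, 0.8]
finger_gap: 85.3
grip_force: 0.0
```

Run:
```python
from h import *
p=snapshot("wrist"); save(p,"w8.png")
print([(round(r["p"],2),np.round(w(p,r["xyz"]),1)) for r in pinpoint("joint_body",p)[:2]])
go(463,-145.5,2.5,-7)
```

```text
[(0.9, array([ 485.9, -142.4,   14.2])), (0.87, array([ 545.7, -180.6,    7.9]))]
tool shift [-1.1 -0.3 82.6] turn -0.001 at [ 464.  -145.9   85.1] [ 1.7996e+02 -1.3000e-01 -7.0500e+00]
```

View pics/w8.png

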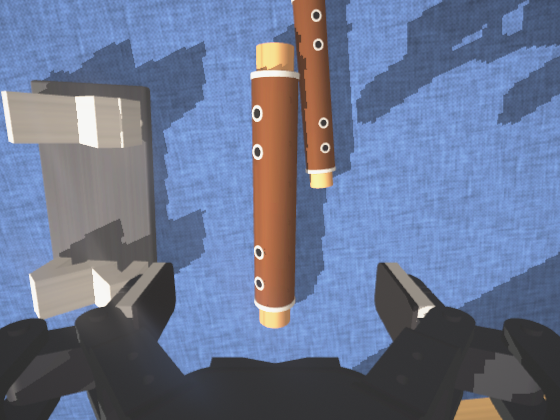

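The joint sits straight at column 275 between the fingers (175 and 376). The small joint ends at row 187, so the right finger is clear of it.

>>> play_rows --increments '[[1,[0,0,12],0],[1,[0,0,22],0],[1,[0,0,20],0],[1,[0,0,14],0],[1,[0,0,8],0],[1,[0,0,4],0],[1,[0,0,2],0],[1,[0,0,0],0],[1,[0,0,0],0]]'

```text
time: 22.85
tool_pos: [463.7, -145.9, 2.3]
tcp_rot: [180.0, -0.1, -7.1]
ft_force: [0.2, -0.4, 0.3]
finger_gap: 85.2
grip_force: 0.0
```

>>> play_rows --increments '[[-1,[0,0,0],0],[-1,[0,0,0],0],[-1,[0,0,0],0],[-1,[0,0,0],0],[-1,[0,0,0],0],[-1,[0,0,0],0],[-1,[0,0,0],0],[-1,[0,0,0],0],[-1,[0,0,0],0]]' --force 70

```text
time: 23.6
tool_pos: [463.2, -145.7, 1.8]
tcp_rot: [180.0, -0.0, -7.1]
ft_force: [-1.6, 1.0, 6.3]
finger_gap: 26.1
grip_force: 68.8
```

>>> play_rows --increments '[[-1,[0,0,-3],0],[-1,[0,0,-8],0],[-1,[0,0,-15],0],[-1,[0,0,-25],0],[-1,[0,0,-25],0],[-1,[0,0,-20],0],[-1,[0,0,-10],0],[-1,[0,0,0],0],[-1,[0,0,0],0]]'

```text
time: 24.35
tool_pos: [462.9, -145.5, 107.2]
tcp_rot: [180.0, -0.0, -7.1]
ft_force: [-0.7, -0.5, -2.3]
finger_gap: 25.5
grip_force: 68.9
```

Run:
```python
from h import *
p=snapshot("wrist"); cv2.imwrite("/tmp/a.png",p["color"])
s=sense()
print(s["time"],s["finger_gap"],s["wrist_torque"],s["ft_force"],[(round(r["p"],2),np.round(w(p,r["xyz"]),1)) for r in pinpoint("joint_body",p)[:2]])
for r in regions_of("joint_body",p)[:2]:
    v,u=np.nonzero(r["mask"]); print(u.min(),u.max(),v.min(),v.max(), ray(p,(275,v.min()),s["tool_pos"][2]+12+11)-s["tool_pos"])
go(491.5,-30.5,110,-10.4)
```

```text
24.4 25.962416379704305 [-0.01860902  0.05656286 -0.00476221] [ 0.21129382 -0.10397082 -2.98521566] [(0.98, array([ 483.4, -144.6,  120.3])), (0.91, array([ 545.5, -180.6,    9.3]))]
305 328 0 183 [104.34702161 -13.11568143  23.        ]
234 315 0 362 [104.34702161 -13.11568143  23.        ]
tool shift [  15.5 -117.3   -4.6] turn 0.058 at [ 461.7 -145.   105.4] [-1.7995e+02  1.7000e-01 -7.0600e+00]
```

>>> play_rows --increments '[[-1,[0,0,0],0.058],[-1,[-1,-8,0],0],[-1,[-2,-18,0],0],[-1,[-2.5,-25,0],0],[-1,[-2.5,-25,0],0],[-1,[-2,-22,0],0],[-1,[-1,-12,0],0],[-1,[-1,-8,0],0],[-1,[0,0,0],0],[-1,[0,0,0],0]]'

```text
time: 25.33
tool_pos: [472.0, -27.1, 106.8]
tcp_rot: [180.0, 0.1, -10.3]
ft_force: [0.4, 0.4, -1.5]
finger_gap: 25.5
grip_force: 69.1
```

Run:
```python
from h import *
p=snapshot("wrist"); save(p,"w9.png")
for q in("cradle","seat","joint_body"): print(q,[(round(r["p"],2),np.round(w(p,r["xyz"]),1)) for r in pinpoint(q,p)[:1]])
go(472.3,-26.9,36,-10.4)
```

```text
cradle []
seat []
joint_body [(0.81, array([493.7, -26.4, 118.6]))]
tool shift [-0.2 -1.1 71.2] turn -0.001 at [472.3 -28.  107.2] [ 1.7999e+02  1.0000e-02 -1.0430e+01]
```

View pics/w9.png

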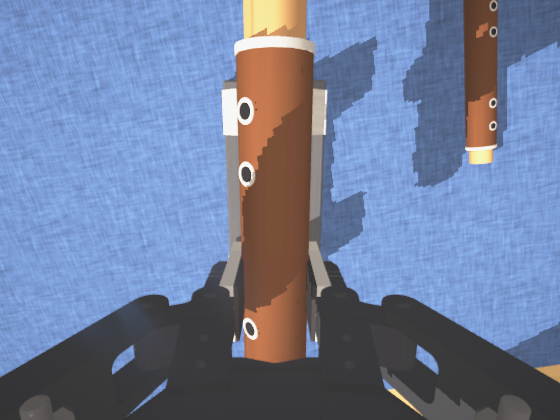

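The joint (mid column 275) and the far support (222–326, mid 274) coincide laterally. Lower it.

>>> play_rows --increments '[[-1,[0,0,8],0],[-1,[0,0,14],0],[-1,[0,0,16],0],[-1,[0,0,14],0],[-1,[0,0,8],0],[-1,[0,0,5],0],[-1,[0,0,3],0],[-1,[0,0,1.5],0],[-1,[0,0,0],0],[-1,[0,0,0],0],[-1,[0,0,0],0]]'

```text
time: 26.45
tool_pos: [473.0, -27.3, 38.5]
tcp_rot: [-180.0, -0.1, -10.4]
ft_force: [-0.1, -0.4, -1.4]
finger_gap: 25.8
grip_force: 69.1
```

>>> play_rows --increments '[[-1,[0,0,1],0],[-1,[0,0,1],0],[-1,[0,0,1],0],[-1,[0,0,1],0],[-1,[0,0,0],0],[-1,[0,0,0],0]]'

```text
time: 26.95
tool_pos: [472.2, -27.2, 33.6]
tcp_rot: [180.0, 0.0, -10.4]
ft_force: [0.2, -0.1, -1.0]
finger_gap: 25.7
grip_force: 69.1
```

>>> play_rows --increments '[[-1,[0,0,0.7],0],[-1,[0,0,0.7],0],[-1,[0,0,0.6],0],[-1,[0,0,0],0],[-1,[0,0,0],0],[-1,[0,0,0],0]]'

```text
time: 27.45
tool_pos: [472.5, -27.1, 31.9]
tcp_rot: [-180.0, -0.0, -10.4]
ft_force: [1.3, 2.5, -0.3]
finger_gap: 25.7
grip_force: 69.1
```

>>> play_rows --increments '[[-1,[0,-0.4,0.4],0],[-1,[0,0,0.4],0],[-1,[0,0,0],0],[-1,[0,0,0],0],[-1,[0,0,0],0]]'

```text
time: 27.87
tool_pos: [472.7, -26.9, 31.6]
tcp_rot: [180.0, -0.0, -10.4]
ft_force: [-1.9, 1.5, 6.3]
finger_gap: 25.8
grip_force: 69.9
```

It is seated lightly. Release, move 20 mm to the joint's middle and regrasp.

>>> play_rows --increments '[[-0.1,[0,0,0],0],[-0.1,[0,0,0],0],[-0.1,[0,0,0],0],[-0.1,[0,0,0],0],[-0.1,[4,0,0],0],[-0.1,[6,0,0],0],[-0.1,[6,0,0],0],[-0.1,[4,0,0],0],[-0.1,[0,0,0],0],[-0.1,[0,0,0],0]]'

```text
time: 28.7
tool_pos: [492.4, -30.5, 30.9]
tcp_rot: [180.0, 0.0, -10.4]
ft_force: [-0.4, 0.3, -0.8]
finger_gap: 38.5
grip_force: 0.0
```

Run:
```python
from h import *
p=snapshot("wrist"); save(p,"w10.png"); t=snapshot("scene")
for q in("cradle","seat","joint_body","spatula"): print(q,[(round(r["p"],2),np.round(w(p,r["xyz"]),1)) for r in pinpoint(q,p)[:1]],[(round(r["p"],2),np.round(w(t,r["xyz"]),1)) for r in pinpoint(q,t)[:2]])
s=sense();print(s["time"],s["tool_pos"],s["tcp_rot"],s["ft_force"],s["finger_gap"])
```

```text
cradle [] [(0.59, array([ 4.91e+02, -3.07e+01, -4.00e-01])), (0.55, array([489.2, -32.2,   1.7]))]
seat [] [(0.89, array([490.4, -28. ,  45.9])), (0.36, array([ 743.3, -150.5,    3.6]))]
joint_body [(0.77, array([495.8, -30.6,  46.6]))] [(0.68, array([489.3, -27.6,  39.5])), (0.63, array([ 540. , -176.5,   10. ]))]
spatula [] [(0.54, array([481.7, 343.9,   0.7]))]
29.2 [492.06160158 -30.46082196  31.04221573] [-1.79998783e+02 -4.74913978e-03 -1.03825613e+01] [-0.04546458  0.77074903 -0.04586996] 38.28085561559263
```

View pics/w10.png

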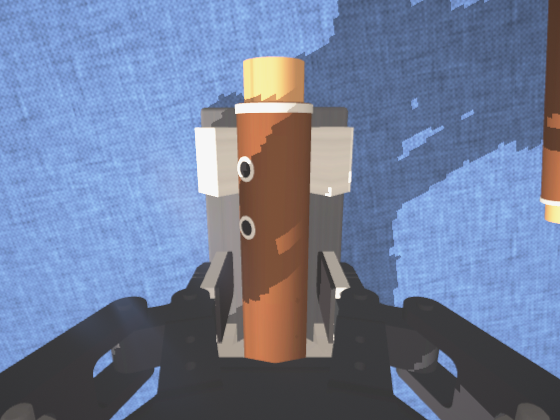

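The joint lies in the V, mid column 275, with its ring at row 105 level with the plate's end. The fingers straddle it symmetrically at mid-length.

>>> play_rows --increments '[[-1,[0,0,0],0],[-1,[0,0,0],0],[-1,[0,0,0],0],[-1,[0,0,0],0],[-1,[0,0,0],0],[-1,[0,0,0],0],[-1,[0,0,0],0],[-1,[0,0,0],0]]' --force 80

```text
time: 29.87
tool_pos: [492.3, -30.4, 31.4]
tcp_rot: [-180.0, -0.0, -10.4]
ft_force: [-1.9, 1.8, 5.9]
finger_gap: 25.7
grip_force: 78.4
```

Run:
```python
from h import *
a=[];snapshot
for i in range(4):
    snapshot("top"); s=sense(); a.append(np.r_[s["ft_force"],s["wrist_torque"],s["tool_pos"][:3]])
print(np.round(np.mean(a,0),2),np.round(np.std(a,0),2))
```

```text
[-2.0500e+00  9.1000e-01  5.5400e+00  1.7000e-01  3.7000e-01  4.0000e-02
  4.9229e+02 -3.0410e+01  3.1410e+01] [0.22 0.31 0.32 0.03 0.01 0.02 0.01 0.01 0.01]
```

>>> play_rows --increments '[[-1,[0,0,0.3],0],[-1,[0,0,0.3],0],[-1,[0,0,0],0],[-1,[0,0,0],0],[-1,[0,0,0],0],[-1,[0,0,0],0]]'

```text
time: 30.57
tool_pos: [492.3, -30.4, 31.3]
tcp_rot: [-180.0, -0.0, -10.4]
ft_force: [-5.6, 1.4, 11.5]
finger_gap: 25.5
grip_force: 79.2
```

>>> play_rows --increments '[[-1,[-0.3,0,0.2],0],[-1,[0,0,0.15],0],[-1,[0,0,0],0],[-1,[0,0,0],0],[-1,[0,0,0],0],[-1,[0,0,0],0]]'

```text
time: 31.07
tool_pos: [492.3, -30.4, 31.3]
tcp_rot: [-180.0, -0.0, -10.4]
ft_force: [-6.0, 2.0, 14.0]
finger_gap: 25.5
grip_force: 79.3
```

Run:
```python
from h import *
a=[]
for i in range(5):
    snapshot("top"); s=sense(); a.append(np.r_[s["ft_force"],s["wrist_torque"],s["tool_pos"][:3]])
print(np.round(np.mean(a,0),2),np.round(np.std(a,0),2),s["tcp_rot"])
```

```text
[-5.6900e+00  1.3100e+00  1.3730e+01  2.4000e-01  9.5000e-01  3.0000e-02
  4.9232e+02 -3.0420e+01  3.1310e+01] [0.46 0.39 0.26 0.03 0.02 0.02 0.02 0.01 0.02] [-1.79994434e+02 -4.73188508e-02 -1.03730038e+01]
```

Lateral force is near zero, so both sides bear evenly. I'll ease the axial pull and add a touch of press.

>>> play_rows --increments '[[-1,[-0.3,0,0.1],0],[-1,[-0.2,0,0],0],[-1,[0,0,0],0],[-1,[0,0,0],0],[-1,[0,0,0],0],[-1,[0,0,0],0]]'

```text
time: 31.82
tool_pos: [492.3, -30.4, 31.3]
tcp_rot: [-180.0, -0.1, -10.4]
ft_force: [-4.3, 1.4, 12.6]
finger_gap: 25.7
grip_force: 79.3
```

Run:
```python
from h import *
a=[]
for i in range(10):
    t=snapshot("scene"); s=sense(); a.append(np.r_[s["ft_force"],s["wrist_torque"],s["tool_pos"][:3]])
print(np.round(np.mean(a,0),2),np.round(a[-1][:3],1),s["time"],s["grip_force"])
for q in("joint_body","seat","spatula","oil","barrel","driver"): print(q,[(round(r["p"],2),np.round(w(t,r["xyz"]),1)) for r in pinpoint(q,t)[:2]])
```

```text
[-3.4800e+00  1.2600e+00  1.1840e+01  1.8000e-01  5.8000e-01  4.0000e-02
  4.9231e+02 -3.0410e+01  3.1320e+01] [-3.5  1.1 12. ] 32.3167 79.25240993499756
joint_body [(0.73, array([ 541.4, -179.8,   13.3])), (0.59, array([489.7, -30.6,  44.4]))]
seat [(0.87, array([487.7, -27.8,  47.6]))]
spatula [(0.76, array([479.7, 341.9,   6.3]))]
oil [(0.98, array([ 743.7, -150.8,    2.8]))]
barrel [(0.67, array([746.4,  74.7,   1. ])), (0.19, array([7.362e+02, 1.934e+02, 3.000e-01]))]
driver [(0.96, array([735.9, 195.9,   5.4]))]
```

>>> play_rows --increments '[[-1,[0,0,0.2],0],[-1,[-0.2,0,0.15],0],[-1,[0,0,0],0],[-1,[0,0,0],0],[-1,[0,0,0],0],[-1,[0,0,0],0],[-1,[0,0,0],0],[-1,[0,0,0],0],[-1,[0,0,0],0],[-1,[0,0,0],0],[-1,[0,0,0],0],[-1,[0,0,0],0]]'

```text
time: 33.62
tool_pos: [492.3, -30.4, 31.3]
tcp_rot: [-180.0, -0.1, -10.4]
ft_force: [-4.5, 2.5, 14.7]
finger_gap: 25.8
grip_force: 79.4
```

Run:
```python
from h import *
a=[]
for i in range(12):
    snapshot("scene"); s=sense(); a.append(s["ft_force"])
print(np.round(np.mean(a,0),2),np.round(a[0],1),np.round(a[-1],1),s["tool_pos"],s["tcp_rot"])
```

```text
[-4.39  1.21 14.48] [-5.   1.6 15.5] [-4.1  2.  13.6] [492.33885476 -30.42525245  31.33224636] [-1.79995327e+02 -1.30952064e-01 -1.03752194e+01]
```

```bash
python3 -c "
from bench import *
print(hand_in())"
```

```text
the job is handed in; nothing more can be done
None
```

The job is handed in. The spatula lies flat in the tray's long compartment, and the large joint is centred in the V, still gripped and pressed at about 14.5 N with almost no sideways force. I did drop the joint once, from about 130 mm, by a wrong gripper value in the carry; it landed on the bench between the cradle and the smaller joint, and the oil bottle, barrel and screwdriver stayed put.

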